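Take the parts basket off its latched drip hook

ROBOT

A 7-joint arm with a two-finger parallel gripper is mounted at the origin on the work surface. World frame = base frame: x ahead of the robot, y to its left, z up, the work surface at z = 0. Lengths are in m, angles in rad, forces in N, time in s.
With the tool pointing down it reaches from about 0.4 to 0.85 m from the base axis. Payload 10.4 kg.
Tool frame: the origin (TCP) lies midway between the tips of the shut fingers; the grasp point (between the pads) lies 19 mm behind it; y points along the fingers, x is the direction in which the jaws open and shut, and the axes are right-handed (so a half turn about y gives the same grasp; the last joint's range is limited). The gripper opens to 87 mm and grips with 3 to 60 N. Pads are 19 mm wide; open, the fingers measure 117 mm over their backs; the gripper's body (75 mm by 190 mm) begins 51 mm behind the grasp point.
Start: joints at [-1.176, 0.332, -0.065, 1.46, 0.022, 1.35, -0.088], TCP at [0.254, 0.571, 0.223] pointing down, gripper open.
Joint ranges: [-2.6, 2.6], [-0.5, 2.12], [-1.47, 1.34], [0.16, 2.42], [-1.27, 4.41], [0.06, 2.06], [-2.6, 2.6]. Speed limits (rad/s): [2.22, 2.22, 2.79, 2.79, 3.14, 3.14, 3.14].

INTERFACE

Orientations are given as a unit quaternion [w, x, y, z].
In Python, from station import state, grab_frame, finish_job gives the robot as it stands.
- The arm moves only by the shell command python3 -m creep 'ROWS' [OPENING]. ROWS is JSON, a list of rows, each a list of 2 entries, a list of its own where there are three numbers: the shift along the tool's x, y, z in mm, then the turn about the tool's y in rad. A call has 1 to 12 rows; each row is the pose to reach, as a shift and turn from the pose commanded when the call began, along the tool's axes at that moment; what a row does not reach only later rows make up. A row lasts 1/10 s, in which the tool goes at most 50 mm and 8.59 degrees, less where a joint would pass 70% of its speed; a pose out of reach is approached as far as the arm can. A call with a gripper value outside its range is refused whole. OPENING is the finger opening in mm, from 0 to 87, set as the call begins (- or left out, the last holds). The fingers move at their own pace and stop on an object; the grip force is fixed at half the most. Time passes only in rows, so rows that repeat a pose let the fingers close. It gives the time, the measured TCP pose, the force and the opening at its end, in the units of the state.
- state(): the state, without advancing time (a new reading comes with each control period).
- grab_frame(name): name is "scene" or "top" or "wrist"; returns a dict with "frame" (480x640x3 uint8, red, green, blue), "fovy" (degrees; the focal length in pixels is half the picture's height over the tangent of half this angle, whatever the lens; pixels are square), "cx", "cy" (the principal point, pixels), "dist" ([k1, k2, p1, p2, k3] as OpenCV has them; the pictures are not rectified), "cam_to_world" (4x4, takes a point from camera to world coordinates); the wrist camera has in their place "mount" (4x4, takes a point from camera to tool coordinates, whose origin is the TCP and whose axes are the tool frame's). Camera axes: x right, y up, looking along -z (the intrinsics and any distortion apply to the point x, -y, -z); pixel columns grow to the right and rows downward; lengths in m; the calibration is good to about 2 mm. A picture is of the moment at which its call begins: read the wrist's pose just before it. There is no depth.
- finish_job(): hands the job in, once; it reports no verdict.
The state is a dict: "time": time; "joint_pos": joint angles; "dq": joint speeds; "joint_torque": joint torques, N m; "position": TCP position; "tool_rot": TCP orientation; "force": force on the tool from outside, world axes, zero at the start; "torque": the same for the moment, N m; "width": finger opening in m.
Only numpy, scipy, OpenCV 4.12 (cv2) and the standard library are available. Lean on these libraries where they do the work, as an engineer would, in place of code of your own. Each camera call takes 0.05 s, during which the arm holds its last target.

TASK

The oblong basket of cleaned rings has drained on its drip hook. Press down the thumb tab of the hook's sprung keeper until the keeper snaps open, then lift the oblong basket up and off the hook and stand it flat and upright inside the rim of the low aluminium drying tray. Put it down, do not drop it, and let go of it.

Things in the scene. Friction and masses are not known exactly. Their poses are not given: they have to be found in the camera images.
- basket: Oblong steel wire basket 70 (x) x 140 (y) x 45 mm, 0.16 kg. Origin: centre of underside, z up. Bail: 8 mm square bar along y, 150 mm long, centre 150 mm above origin, 6 mm upright at each end. It hangs by the bar's middle in a 24 mm wide hook that opens to basket +x; grip the bar 35-60 mm from its middle, fingers closing along x. The round basket on the like stand is not wanted.
- keeper (a joint): Keeper of the oblong basket's hook, rad: 0 shut, level over the bar; 1.4 open, folded down to the shank. Sprung shut (4-6 N at the tab) until 0.55 (tab 8-14 mm down), then it snaps open and stays. Lifting can't open it. Hook: shank on bar's -x side, lip on +x, lip top 46 mm above bar's underside, 7 mm play each way. Raise the bar 55-85 mm (not 90: rim meets hook), then out 100 mm along +x.
- keeper_tab (a point): Middle of the top face of the keeper's thumb tab: flat steel, 3 mm thick, 16 mm (basket x) by about 30 mm (y), jutting from the hook's +y side, its middle 32 mm from the hook's middle; 250 mm above the table when shut, clear above. Press straight down here 16-18 mm with shut fingertips; the bar lies 34 mm below. Post of the fixed stand: 250 mm high, 54 mm behind the shank's face (-x).
- tray: Low fixed aluminium drying tray, 130 (x) by 220 (y) mm outside, 12 mm high, rim and floor 4 mm thick. Origin: centre of underside, z up. The basket fits flat inside with its long side along the tray's y, either way round, with about 25 mm to spare on each side in x and 30 mm in y.
Things that resemble listed ones, but are neither listed nor needed, are in the scene too. What is shaped like the basket but purple is not meant.

How it is judged:
On the way, in this order (a step that is already met when the one before it is completed fails the run):
1. the keeper is pressed open while the oblong basket still hangs on its hook (value of joint keeper above 1 rad and distance of basket from where it was at the start of the episode below 0.03 m), for 0.1 s.
2. the oblong basket is lifted off (height (world z) of basket above 0.1 m), for 0.1 s.
At the end, for the whole second after the job is handed in: The oblong basket stands at rest and let go inside the rim of the drying tray, flat on its floor: its centre within 35 mm (tray's x) and 45 mm (tray's y) of the tray's centre, its underside less than 8 mm above the tray's underside, upright within 0.06 rad (x of basket in the frame of tray between -0.035 and 0.035 m and y of basket in the frame of tray between -0.045 and 0.045 m and z of basket in the frame of tray below 0.008 m and angle between basket's own z axis and vertical below 0.06 rad and linear speed of basket below 0.02 m/s); the robot touches nothing.
It fails at once if the oblong basket is dropped (falls faster than 0.7 m/s out of the fingers) (linear speed of basket above 0.7 m/s and contact force between the fingers and basket below 0.05 N).
It also fails if it takes over 48 s, if anything falls off the work surface, if the arm or the gripper's body presses on something with over 40 N, if the wrist force passes 120 N, or if a joint passes its speed limit or range.

## Working session

There is one attempt and no reset: what is moved stays moved. The work goes in short steps, Python scripts to look and compute and a shell command to move; the robot and the scene stay as the last step left them, time stands still between calls to the robot, and variables do not carry over. Pictures are saved under pics/ and viewed, and the job is handed in when it is done.

```bash
mkdir -p pics; ls; cat > h.py <<'E'
import numpy as np, cv2, json, os
from station import state, grab_frame
from scipy.spatial.transform import Rotation as R
def grab(name, tag):
    s=state(); f=grab_frame(name)
    cv2.imwrite(f'pics/{tag}.png', f['frame'][:,:,::-1])
    if 'mount' in f:
        T=np.eye(4); q=s['tool_rot']; T[:3,:3]=R.from_quat([q[1],q[2],q[3],q[0]]).as_matrix(); T[:3,3]=s['position']
        C=T@np.array(f['mount'])
    else: C=np.array(f['cam_to_world'])
    np.savez(f'pics/{tag}.npz',C=C,fovy=f['fovy'],cx=f['cx'],cy=f['cy'],dist=np.array(f['dist']))
def load(tag):
    d=np.load(f'pics/{tag}.npz'); f=240/np.tan(np.radians(d['fovy'])/2)
    return d['C'],np.array([[f,0,d['cx']],[0,f,d['cy']],[0,0,1.]]),d['dist']
def ray(tag,uv):
    C,K,D=load(tag); p=cv2.undistortPoints(np.array([[uv]],float),K,D)[0,0]
    v=C[:3,:3]@np.array([p[0],-p[1],-1]); return C[:3,3],v/np.linalg.norm(v)
def onz(tag,uv,z):
    o,v=ray(tag,uv); return o+v*(z-o[2])/v[2]
def tri(obs):
    A=np.zeros((3,3));b=np.zeros(3);rs=[ray(t,u) for t,u in obs]
    for o,v in rs:
        P=np.eye(3)-np.outer(v,v);A+=P;b+=P@o
    x=np.linalg.solve(A,b); return x,[np.linalg.norm((np.eye(3)-np.outer(v,v))@(x-o)) for o,v in rs]
def proj(tag,X):
    C,K,D=load(tag); X=np.atleast_2d(X); W=np.linalg.inv(C); P=(W[:3,:3]@X.T).T+W[:3,3]; P=P*[1,-1,-1]
    return cv2.projectPoints(P,np.zeros(3),np.zeros(3),K,D)[0][:,0]
def crop(tag,x0,y0,x1,y1,k,out):
    im=cv2.imread(f'pics/{tag}.png')[y0:y1,x0:x1]; cv2.imwrite(f'pics/{out}.png',cv2.resize(im,None,fx=k,fy=k,interpolation=cv2.INTER_CUBIC))
E
python3 - <<'E'
from h import *
for n in ['scene','top','wrist']:
    grab(n,n+'0'); print(n,load(n+'0')[0].round(3).tolist(), load(n+'0')[1][0,0])
print(state())
E
```

```text
pics
scene [[-0.675, -0.598, 0.432, 0.886], [0.738, -0.533, 0.415, 0.392], [-0.018, 0.598, 0.801, 0.928], [0.0, 0.0, 0.0, 1.0]] 437.4988303180316
top [[-0.024, 0.997, -0.075, 0.366], [-1.0, -0.025, -0.017, 0.0], [-0.018, 0.075, 0.997, 1.28], [0.0, 0.0, 0.0, 1.0]] 519.8921013030665
wrist [[0.406, -0.886, -0.224, 0.192], [0.914, 0.394, 0.1, 0.598], [-0.0, -0.245, 0.97, 0.384], [0.0, 0.0, 0.0, 1.0]] 341.295887794485
{'time': 0.15, 'joint_pos': array([-1.17561491,  0.33270669, -0.06472576,  1.46072043,  0.02159984,
        1.34991625, -0.0885241 ]), 'dq': array([ 0.00108746,  0.00017771, -0.00071503, -0.00204321, -0.00031921,
       -0.00019236,  0.00065394]), 'joint_torque': array([ 8.64010344e-04, -6.23627973e+01,  2.46855046e-02, -3.90139461e+01,
       -6.14785776e-02,  3.71688616e-02,  4.82781115e-05]), 'position': array([0.25345292, 0.57098823, 0.22196263]), 'tool_rot': array([-0.59260071,  0.59302915,  0.38514271, -0.38575369]), 'force': array([-0.02916313,  0.04605738,  0.03965519]), 'torque': array([-0.01260367, -0.0428517 ,  0.05103862]), 'width': 0.08713886040573617}
```

View pics/scene0.png

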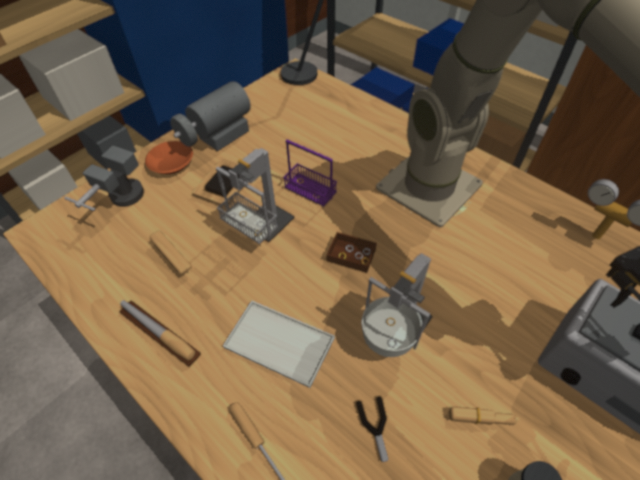

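View pics/top0.png

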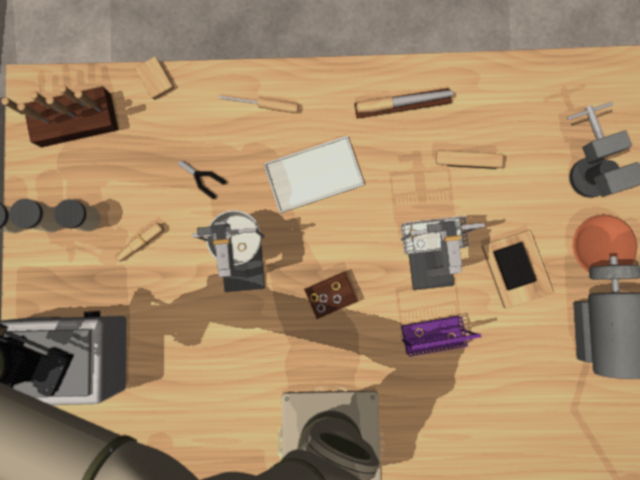

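View pics/wrist0.png

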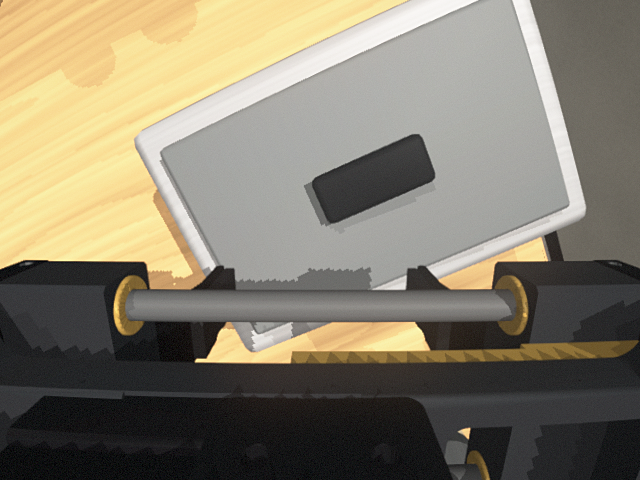

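The oblong-basket candidates are: the steel basket on its stand at scene (245,215), top (430,240); the round basket on the like stand at scene (390,325), top (235,240); and the purple lookalike at scene (310,185), top (435,335). I choose the steel oblong one. Next I check it in close crops.

```bash
python3 - <<'E'
from h import *
crop('scene0',190,135,310,255,6,'c1'); crop('top0',370,180,500,310,6,'c2')
crop('scene0',210,290,345,395,5,'c3'); crop('top0',255,125,375,220,6,'c4')
E
```

```text
(no output)
```

View pics/c1.png

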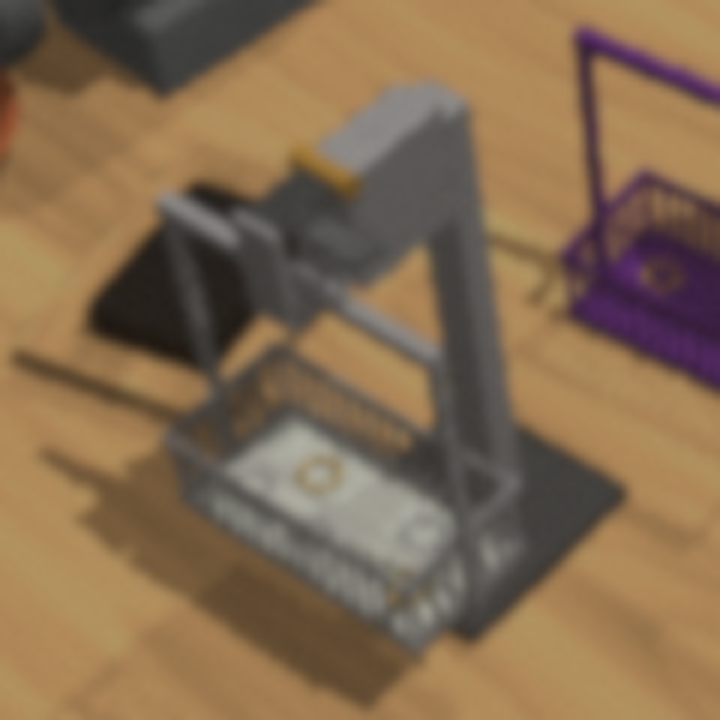

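View pics/c2.png

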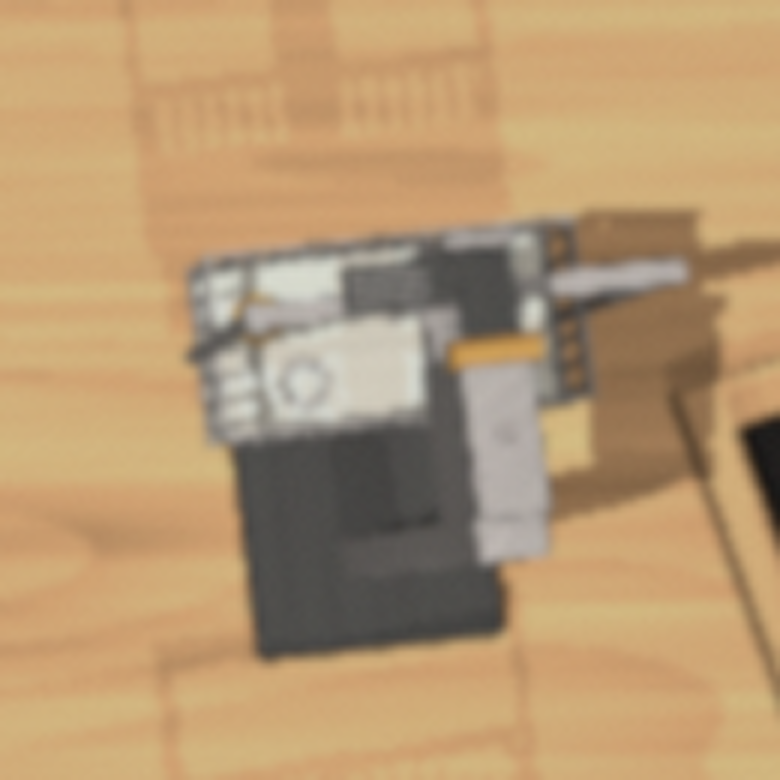

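View pics/c4.png

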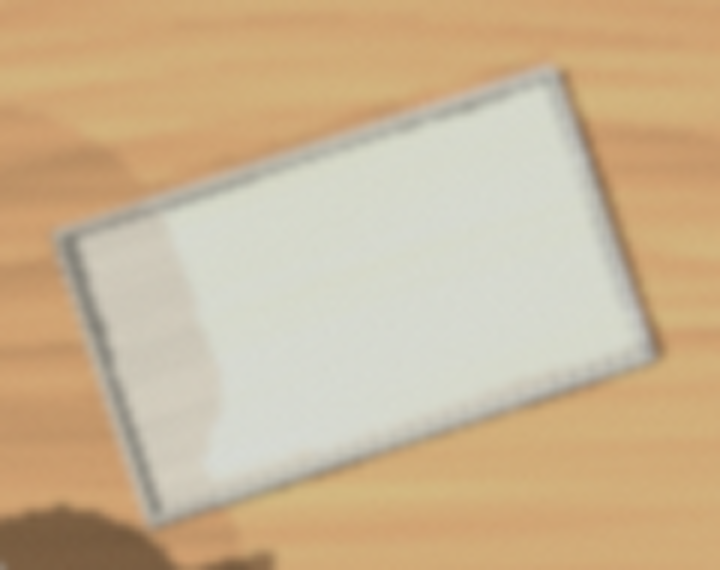

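```bash
python3 - <<'E'
from h import *
c1=lambda x,y:(190+x/6,135+y/6); c2=lambda x,y:(370+x/6,180+y/6); c4=lambda x,y:(255+x/6,125+y/6)
a,e=tri([('scene0',c1(163,200)),('top0',c2(688,268))]); print('-y end',a.round(4),np.round(e,4))
b,e=tri([('scene0',c1(442,352)),('top0',c2(195,352))]); print('+y end',b.round(4),np.round(e,4))
m=(a+b)/2; d=b-a; print(m,np.linalg.norm(d), 'yaw of y axis',np.degrees(np.arctan2(-d[0],d[1])))
y,e=tri([('scene0',c1(325,170)),('top0',c2(497,352))]); print('yellow',y.round(4),e)
y,e=tri([('scene0',c1(340,238)),('top0',c2(440,322))]); print('tab?',y.round(4),e)
cs=np.array([onz('top0',c4(*p),.012) for p in [(60,235),(560,70),(660,352),(152,522)]]); print(cs.round(4),cs.mean(0).round(4))
print([np.linalg.norm(cs[i]-cs[(i+1)%4]).round(4) for i in range(4)])
d=(cs[0]-cs[1])+(cs[3]-cs[2]); print('tray yaw y',np.degrees(np.arctan2(-d[0],d[1])))
q=state()['tool_rot']; print(R.from_quat([q[1],q[2],q[3],q[0]]).as_matrix().round(3))
E
```

```text
-y end [ 0.4858 -0.3261  0.2058] [0.0024 0.0024]
+y end [ 0.468  -0.1634  0.2148] [0.0084 0.0084]
[ 0.47689763 -0.24477095  0.21030246] 0.16394097155287354 yaw of y axis 6.217932650261395
yellow [ 0.4558 -0.2509  0.2461] [np.float64(0.0013402784701565125), np.float64(0.0013402784701564815)]
tab? [ 0.467  -0.2356  0.2285] [np.float64(0.0026749552556147873), np.float64(0.002674955255614838)]
[[ 0.6745  0.1458  0.012 ]
 [ 0.7377 -0.0624  0.012 ]
 [ 0.6188 -0.1001  0.012 ]
 [ 0.5541  0.1101  0.012 ]] [0.6463 0.0234 0.012 ]
[np.float64(0.2176), np.float64(0.1248), np.float64(0.2199), np.float64(0.1256)]
tray yaw y 17.004675142261515
[[ 0.406 -0.    -0.914]
 [ 0.914 -0.001  0.406]
 [-0.001 -1.    -0.   ]]
```

```bash
python3 -m creep '[[[0,-100,0],0],[[0,-120,0],0],[[-20,-178,-40],0],[[-168,-178,-290],0],[[-168,-178,-290],0],[[-168,-178,-290],0],[[-168,-178,-290],0],[[-168,-178,-290],0],[[-168,-178,-290],0],[[-168,-178,-290],0],[[-168,-178,-290],0],[[-168,-178,-290],0]]' 0
```

```text
time: 1.35
position: [0.4497, 0.3011, 0.4002]
tool_rot: [0.593, -0.592, -0.386, 0.386]
force: [0.1, -0.3, -0.1]
width: 0.0024
```

```bash
python3 -m creep '[[[-586,0,-282],1.04],[[-586,0,-282],1.04],[[-586,0,-282],1.04],[[-586,0,-282],1.04],[[-586,0,-282],1.04],[[-586,0,-282],1.04],[[-586,0,-282],1.04],[[-586,0,-282],1.04],[[-586,0,-282],1.04],[[-586,0,-282],1.04],[[-586,0,-282],1.04],[[-586,0,-282],1.04]]' && python3 -m creep '[[[0,0,0],0],[[0,0,0],0]]'; python3 - <<'E'
from h import *
grab('wrist','w1'); s=state();print(s['position'],s['joint_pos'].round(3)); q=s['tool_rot']; print(R.from_quat([q[1],q[2],q[3],q[0]]).as_matrix().round(3))
E
```

```text
time: 2.55
position: [0.4701, -0.2993, 0.4004]
tool_rot: [0.706, -0.706, -0.042, 0.041]
force: [0.3, -0.1, 0.5]
width: 0.0008
time: 2.75
position: [0.4697, -0.2989, 0.3996]
tool_rot: [0.706, -0.706, -0.039, 0.041]
force: [-0.3, 0.8, 0.9]
width: 0.0005
[ 0.47006434 -0.29780071  0.39987041] [-0.188  0.17   0.797  1.351 -0.122  1.671  0.706]
[[ 0.993 -0.001 -0.115]
 [ 0.115  0.001  0.993]
 [-0.001 -1.     0.001]]
```

View pics/w1.png

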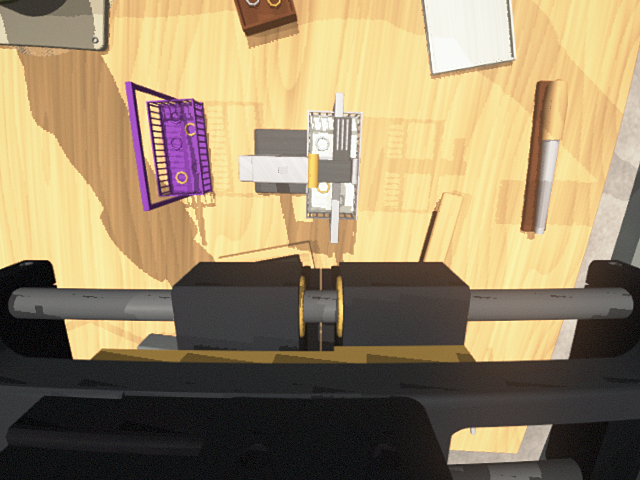

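```bash
python3 - <<'E'
from h import *
crop('w1',280,85,380,185,7,'c5');crop('w1',230,85,380,255,4,'c6')
E
```

```text
(no output)
```

View pics/c5.png

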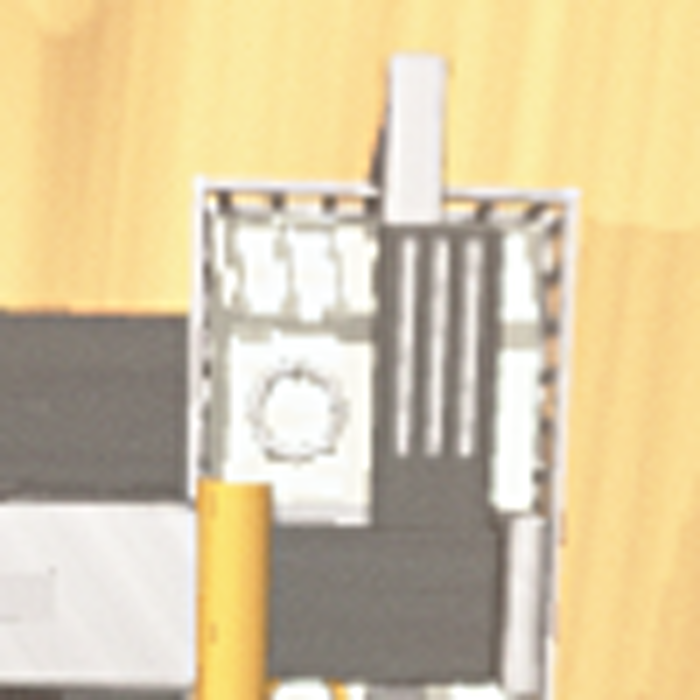

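View pics/c6.png

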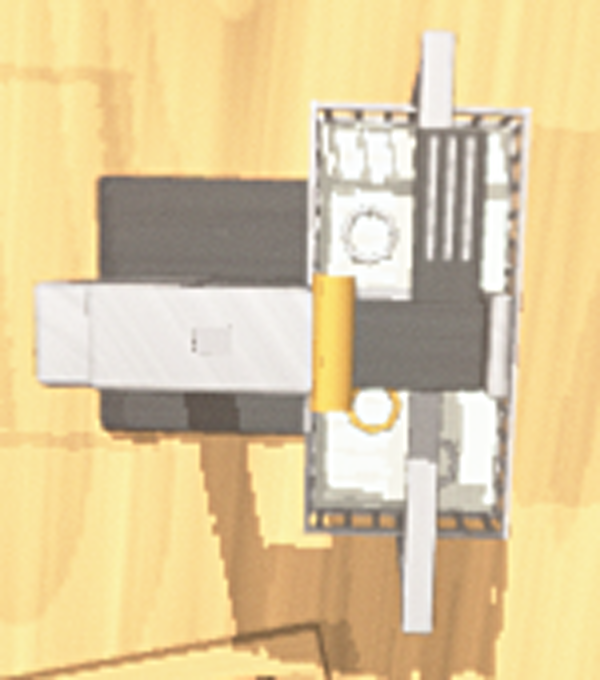

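```bash
python3 - <<'E'
from h import *
t=onz('w1',(342.4,134),.25); print('tab',t.round(4))
a=onz('w1',(339.3,93.3),.216); b=onz('w1',(334.3,242.5),.216); d=a-b
print(a.round(4),b.round(4),np.linalg.norm(d),'mid',((a+b)/2).round(4),'yaw',np.degrees(np.arctan2(-d[0],d[1])))
# rim corners of basket z~?
for p in [(313,104),(530,110),(508,537),(306,533)]: print(onz('w1',(230+p[0]/4,85+p[1]/4),.216-.154+.045).round(4))
C=load('w1')[0]; print(C.round(3))
for p in [(88,285),(312,290),(312,385)]: print('postarm',onz('w1',(230+p[0]/4,85+p[1]/4),.25).round(4))
print('tab in top',proj('top0',t),'scene',proj('scene0',t))
print('bar top',proj('top0',np.array([a,b])),'scene',proj('scene0',np.array([a,b])))
E
```

```text
tab [ 0.4789 -0.2156  0.25  ]
[ 0.4732 -0.1767  0.216 ] [ 0.4863 -0.3233  0.216 ] 0.14725228060257875 mid [ 0.4797 -0.25    0.216 ] yaw 5.107619293714293
[ 0.4403 -0.1844  0.107 ]
[ 0.5088 -0.1784  0.107 ]
[ 0.5206 -0.3159  0.107 ]
[ 0.4524 -0.3223  0.107 ]
[[ 0.994 -0.109 -0.026  0.462]
 [ 0.112  0.964  0.242 -0.233]
 [-0.001 -0.243  0.97   0.562]
 [ 0.     0.     0.     1.   ]]
postarm [ 0.4011 -0.2436  0.25  ]
postarm [ 0.451  -0.2392  0.25  ]
postarm [ 0.4532 -0.2601  0.25  ]
tab in top [[434.368034   227.80163654]] scene [[246.03345841 174.42547393]]
bar top [[411.93426569 233.01109317]
 [483.90822923 224.72852331]] scene [[261.6865326  192.03366926]
 [215.86902759 165.66821903]]
```

Wrist crop: the ribbed dark thumb tab is on the +y side of the hook, centred at wrist px (342,134). The bar ends are at (339,93) and (334,243). The description fits: steel, oblong, hanging in the hook. I move above the tab next.

```bash
python3 -m creep '[[[18,40,81],0.024],[[18,40,81],0.024],[[18,90,81],0.024],[[18,130,81],0.024],[[18,130,81],0.024],[[18,130,81],0.024],[[18,130,81],0.024],[[18,130,81],0.024]]' 0; python3 - <<'E'
from h import *
grab('wrist','w2'); grab('scene','s2');grab('top','t2'); s=state();print(s['position'],s['force'],s['time']); q=s['tool_rot']; print(R.from_quat([q[1],q[2],q[3],q[0]]).as_matrix().round(3))
crop('s2',190,125,310,245,6,'c7');crop('t2',370,160,500,290,5,'c8')
E
```

```text
time: 3.6
position: [0.4787, -0.2174, 0.2726]
tool_rot: [-0.706, 0.707, 0.033, -0.03]
force: [0.2, 0.1, 0.8]
width: 0.0001
[ 0.4780661  -0.21739783  0.2714668 ] [-0.01197438  0.38298217  0.20889313] 3.75
[[ 0.996  0.001 -0.089]
 [ 0.089 -0.     0.996]
 [ 0.001 -1.    -0.   ]]
```

View pics/c7.png

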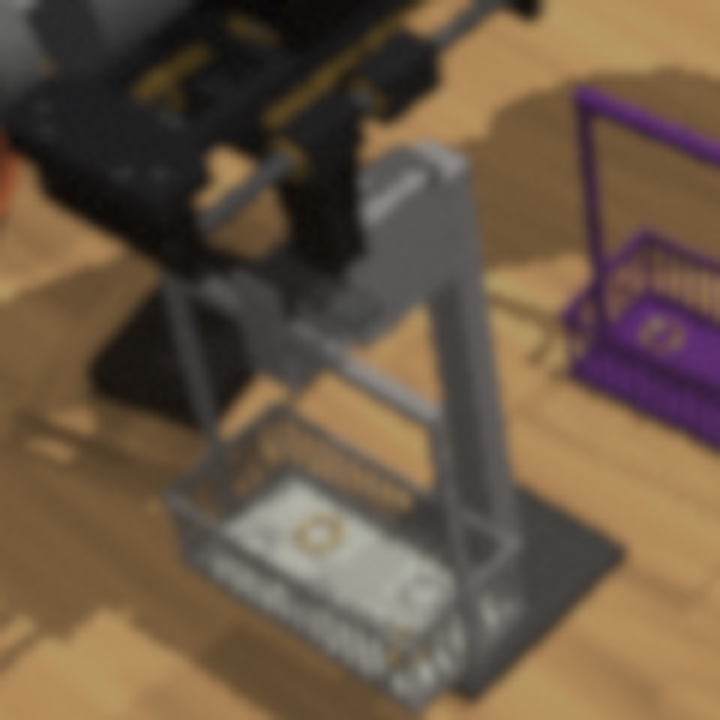

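View pics/w2.png

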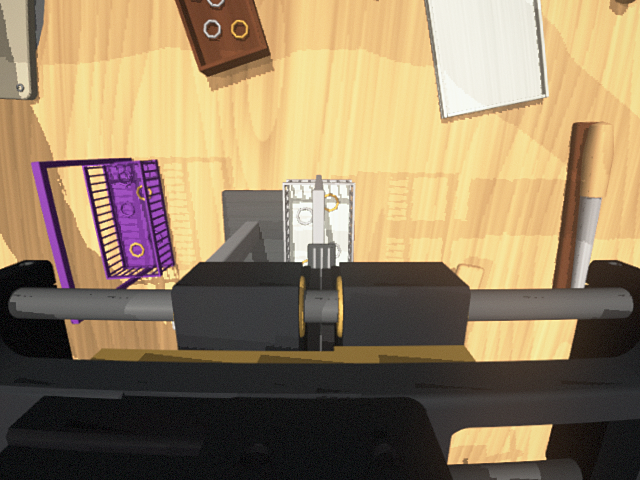

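```bash
python3 - <<'E'
from h import *
for p in [(308,243),(334,243)]: print(onz('w2',p,.25).round(4))
for p in [(315,180),(322,180)]: print(onz('w2',p,.214).round(4))
E
```

```text
[ 0.4697 -0.2016  0.25  ]
[ 0.4842 -0.2003  0.25  ]
[ 0.4705 -0.1693  0.214 ]
[ 0.4749 -0.1689  0.214 ]
```

```bash
python3 -m creep '[[[0,10,0],0],[[0,16,0],0],[[0,20,0],0],[[0,24,0],0],[[0,27,0],0],[[0,30,0],0],[[0,30,0],0]]' 0; python3 -m creep '[[[0,3,0],0],[[0,6,0],0],[[0,8,0],0],[[0,8,0],0],[[0,8,0],0]]' 0
```

```text
time: 4.45
position: [0.4758, -0.2176, 0.2398]
tool_rot: [0.707, -0.706, -0.03, 0.032]
force: [0.1, 0.6, 0.2]
width: 0.0004
time: 4.95
position: [0.4777, -0.2171, 0.2324]
tool_rot: [0.706, -0.706, -0.031, 0.032]
force: [-0.4, -0.1, 0.2]
width: 0.0003
```

```bash
python3 - <<'E'
from h import *
grab('scene','s3'); grab('wrist','w3'); print(state()['position'],state()['force'])
crop('s3',190,125,310,245,6,'c9'); crop('w3',220,150,420,290,4,'c10')
E
```

```text
[ 0.4777547  -0.21714525  0.23259372] [ 0.30347886 -0.42361963  0.47391678]
```

View pics/c9.png

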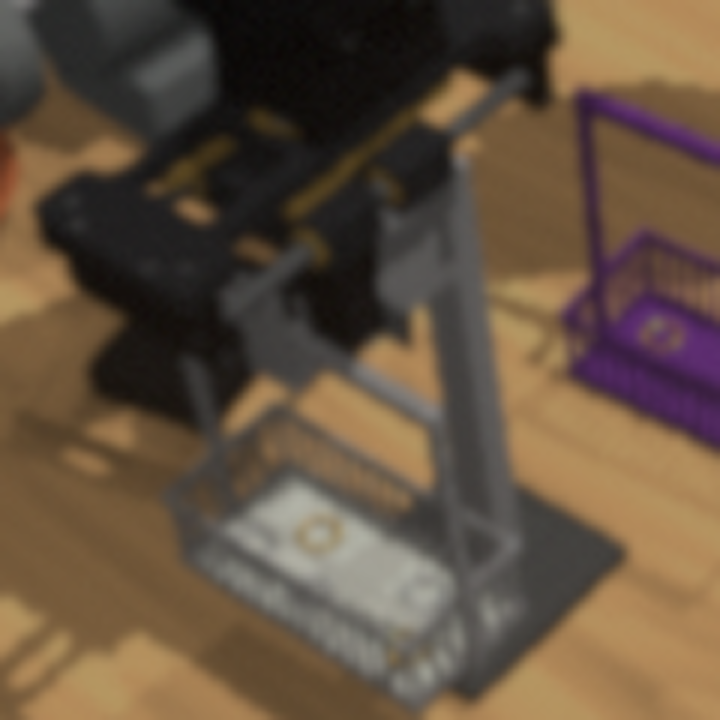

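View pics/c10.png

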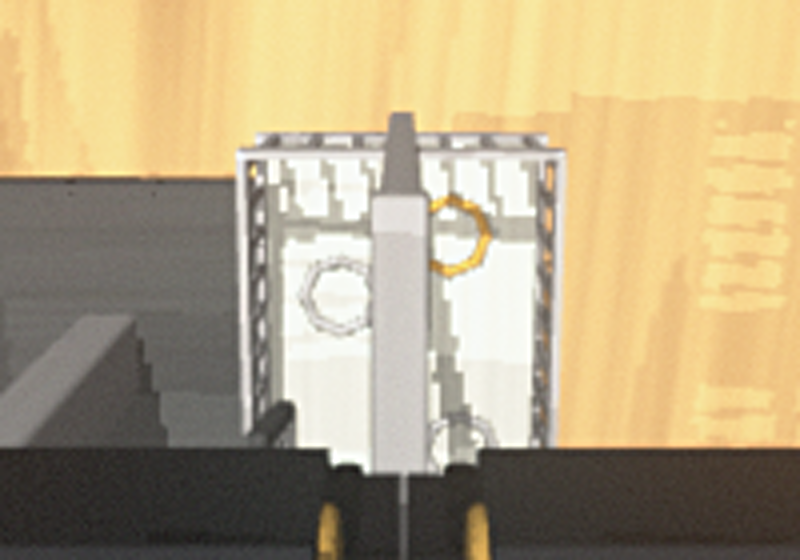

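The keeper is open: the dark plate is folded down by the shank (crop px (270,430)), and the basket still hangs. Next I go up and over to the bar's -y half.

```bash
python3 -m creep '[[[0,-30,0],0],[[0,-50,0],0],[[0,-50,0],0],[[-1,-50,-40],0],[[-1,-50,-81],0],[[-1,-50,-81],0],[[-1,-50,-81],0],[[-1,-50,-81],0]]' 0; python3 -m creep '[[[0,0,0],0],[[0,0,0],0],[[0,0,0],0]]' 50;  python3 - <<'E'
from h import *
grab('wrist','w4');grab('scene','s4'); print(state()['position'],state()['width'])
crop('w4',220,90,420,290,4,'c11')
crop('s4',190,125,310,245,6,'c12')
E
```

```text
time: 5.85
position: [0.4841, -0.2969, 0.282]
tool_rot: [0.707, -0.706, -0.032, 0.032]
force: [0.1, 0.4, -0.3]
width: 0.0004
time: 6.15
position: [0.4841, -0.2973, 0.2826]
tool_rot: [0.707, -0.706, -0.032, 0.032]
force: [0.8, 0.6, 0.4]
width: 0.0168
[ 0.48398085 -0.29762817  0.28260916] 0.024941310840932325
```

View pics/c11.png

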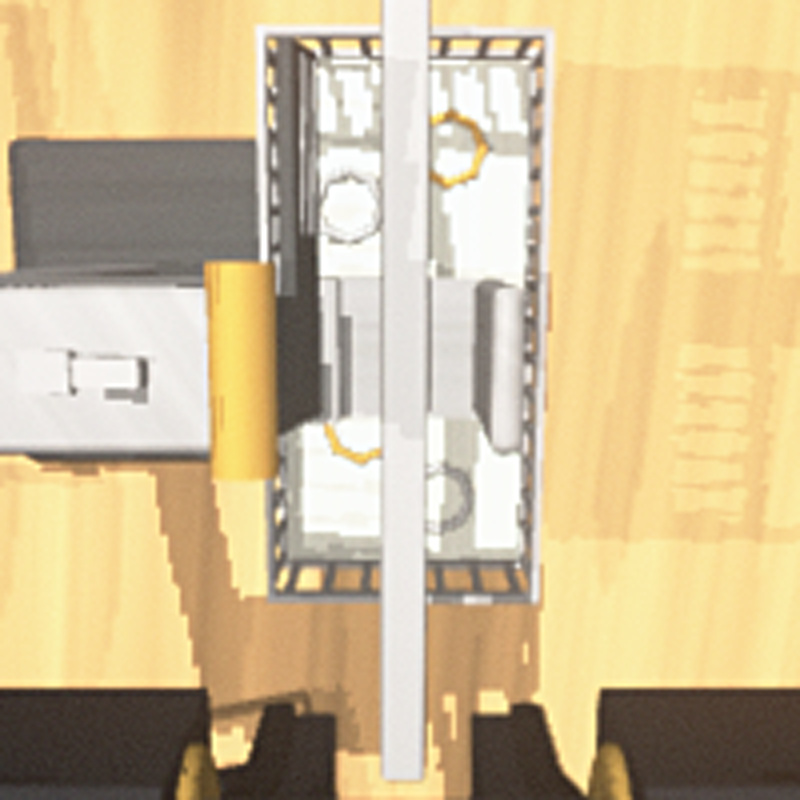

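View pics/c12.png

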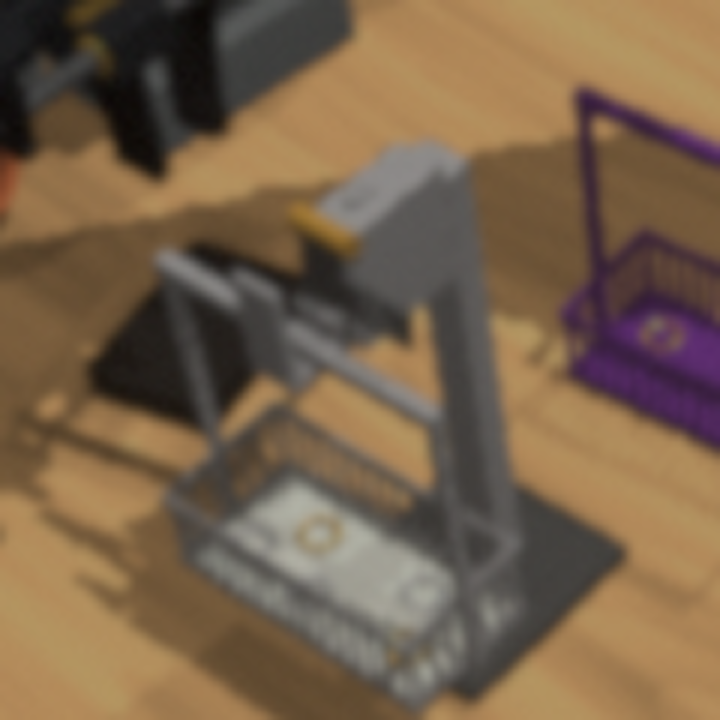

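```bash
python3 - <<'E'
from h import *
for p in [(403,780),(405,300),(407,0)]: print(onz('w4',(220+p[0]/4,90+p[1]/4),.216).round(4))
for p in [(318,350),(475,350),(497,450),(523,450),(276,290)]: print('hook',onz('w4',(220+p[0]/4,90+p[1]/4),.23).round(4))
E
```

```text
[ 0.4861 -0.3237  0.216 ]
[ 0.4789 -0.2397  0.216 ]
[ 0.475  -0.1933  0.216 ]
hook [ 0.466 -0.248  0.23 ]
hook [ 0.4903 -0.2458  0.23  ]
hook [ 0.4954 -0.2611  0.23  ]
hook [ 0.4995 -0.2608  0.23  ]
hook [ 0.4588 -0.2394  0.23  ]
```

```bash
python3 -m creep '[[[0,0,0],0],[[0,0,0],0],[[0,0,0],0],[[0,20,0],0],[[0,40,0],0],[[0,60,0],0],[[0,75,0],0],[[0,86,0],0],[[0,86,0],0],[[0,86,0],0]]' 50;  python3 - <<'E'
from h import *
grab('wrist','w5');grab('scene','s5'); print(state()['position'],state()['width'],state()['force'])
crop('s5',190,125,310,245,6,'c13')
E
```

```text
time: 7.25
position: [0.4841, -0.2981, 0.197]
tool_rot: [-0.706, 0.707, 0.032, -0.031]
force: [-0.4, -0.1, 0.4]
width: 0.0502
[ 0.48426444 -0.29826643  0.1974157 ] 0.049975242898390226 [-0.7920488   0.1377758  -1.01107326]
```

View pics/c13.png

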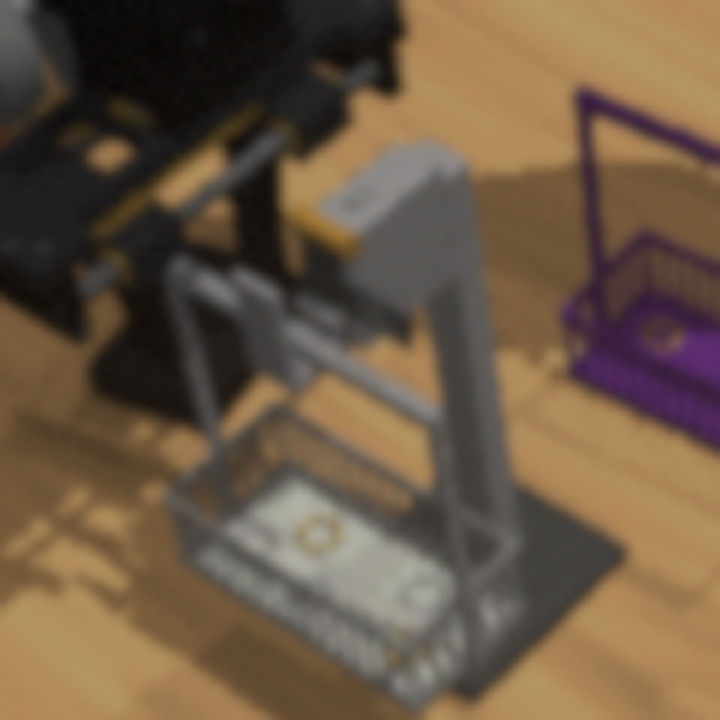

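View pics/w5.png

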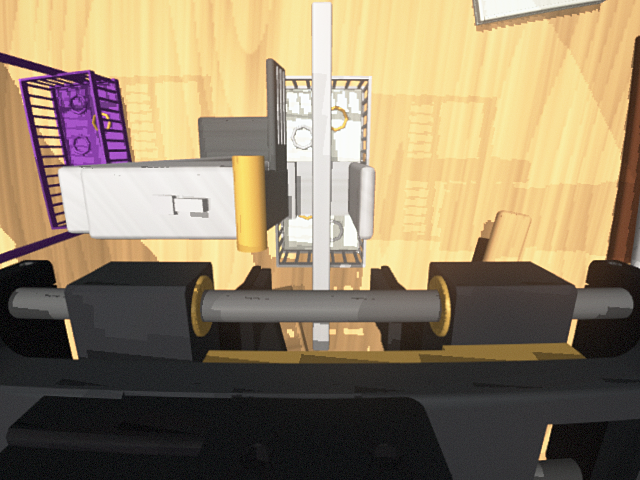

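The bar is centred between the open fingers (column 321). Closing.

```bash
python3 -m creep '[[[0,0,0],0],[[0,0,0],0],[[0,0,0],0],[[0,0,0],0],[[0,0,0],0],[[0,0,0],0],[[0,0,0],0],[[0,0,0],0],[[0,0,0],0],[[0,0,0],0]]' 0; python3 -c "from station import state;print(state()['width'],state()['force'],state()['torque'])"
```

```text
time: 8.35
position: [0.4839, -0.2979, 0.1965]
tool_rot: [0.706, -0.706, -0.031, 0.031]
force: [0.1, 0.4, -0.2]
width: 0.0078
0.0078000862177631655 [ 0.09511236  0.42312587 -0.16036272] [-0.07819982 -0.03255076 -0.05177335]
```

```bash
python3 -m creep '[[[0,-6,0],0],[[0,-14,0],0],[[0,-24,0],0],[[0,-34,0],0],[[0,-44,0],0],[[0,-54,0],0],[[0,-63,0],0],[[0,-69,0],0],[[0,-70,0],0],[[0,-70,0],0]]';  python3 - <<'E'
from h import *
s=state();grab('wrist','w6');grab('scene','s6'); print(s['position'],s['width'],s['force'],s['torque'])
crop('s6',180,95,320,235,5,'c14')
E
```

```text
time: 9.35
position: [0.4839, -0.2979, 0.2665]
tool_rot: [0.706, -0.706, -0.031, 0.031]
force: [-0.7, -0.0, -2.7]
width: 0.0077
[ 0.48386168 -0.29788125  0.2664593 ] 0.007657776307288016 [-0.73496071 -0.00636613 -2.68900179] [-0.16807448  0.02430176  0.04214665]
```

View pics/c14.png

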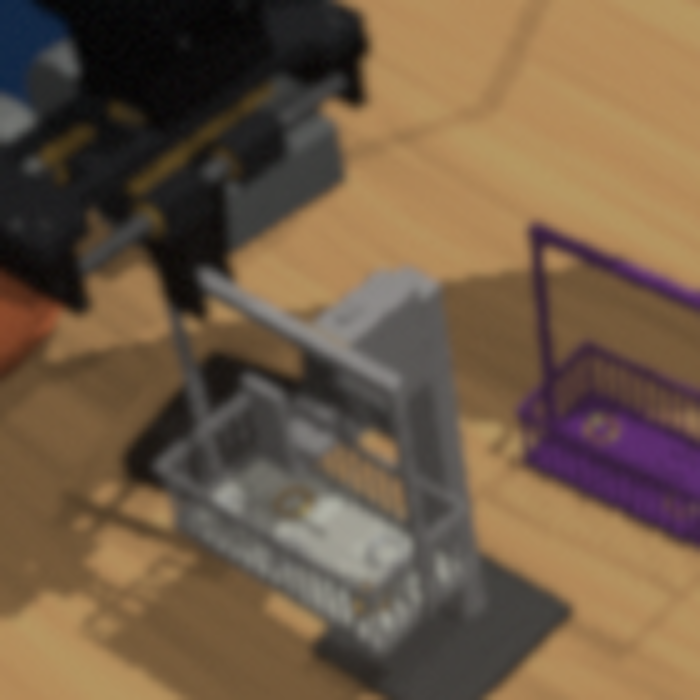

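View pics/w6.png

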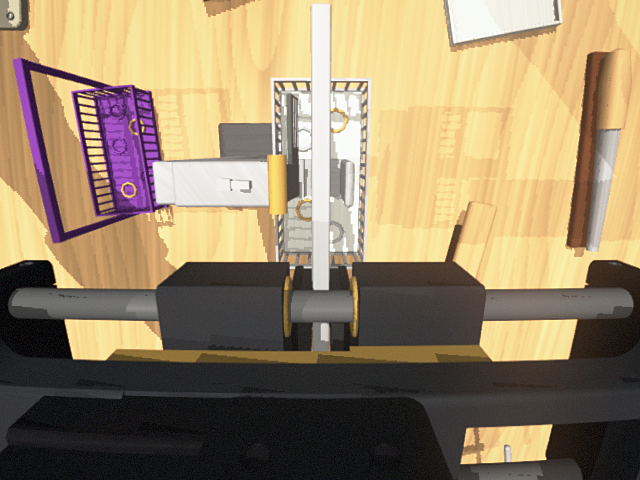

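The grip holds and the bar is still level (far end at row 3, column 321, as before). Now out along +x.

```bash
python3 -m creep '[[[8,0,0],0],[[22,0,0],0],[[38,0,0],0],[[55,0,0],0],[[72,0,0],0],[[89,0,0],0],[[104,0,0],0],[[115,0,0],0],[[120,0,0],0],[[120,0,0],0]]';  python3 - <<'E'
from h import *
s=state();grab('wrist','w7');grab('top','t7'); print(s['position'],s['width'],s['force'],s['torque'])
E
```

```text
time: 10.45
position: [0.6038, -0.2871, 0.266]
tool_rot: [0.706, -0.706, -0.031, 0.032]
force: [-0.8, 0.3, -1.7]
width: 0.0078
[ 0.60376722 -0.2870688   0.26602042] 0.0078108789696659945 [-0.84399634  0.29882778 -1.66566322] [-0.14071509  0.03067011 -0.03500614]
```

View pics/w7.png

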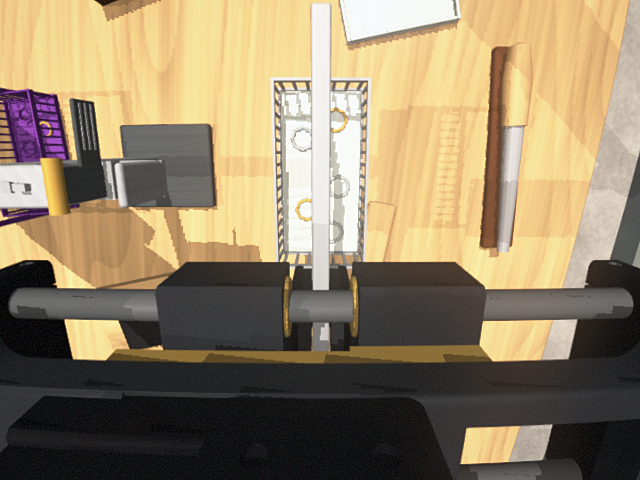

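View pics/t7.png

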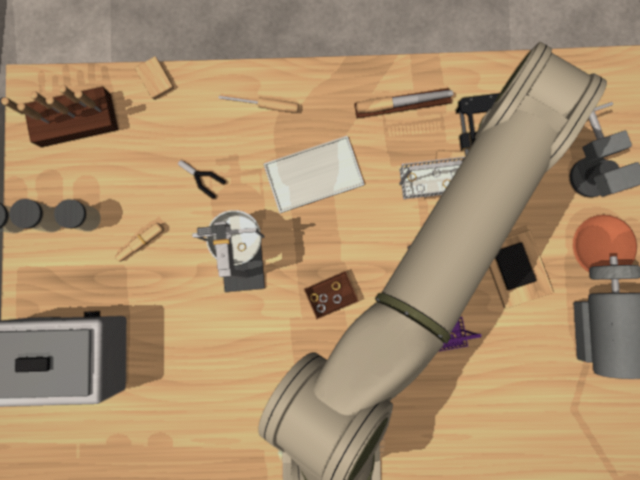

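```bash
python3 -m creep '[[[3,0,10],-0.01],[[9,0,30],-0.03],[[17,0,55],-0.05],[[26,0,83],-0.07],[[35,0,112],-0.09],[[44,0,142],-0.12],[[53,0,172],-0.14],[[61,0,200],-0.16],[[69,0,224],-0.18],[[75,0,243],-0.2],[[79,0,255],-0.208],[[80,0,258],-0.208]]'; python3 -m creep '[[[0,0,0],0],[[0,0,0],0]]';  python3 - <<'E'
from h import *
s=state();grab('wrist','w8');grab('scene','s8'); print(s['position'],s['width'],s['force'],s['torque'])
q=s['tool_rot']; print(R.from_quat([q[1],q[2],q[3],q[0]]).as_matrix().round(3))
E
```

```text
time: 11.75
position: [0.6604, -0.0217, 0.2663]
tool_rot: [0.699, -0.699, -0.105, 0.105]
force: [0.7, 0.1, -2.3]
width: 0.0076
time: 11.95
position: [0.6599, -0.0249, 0.2666]
tool_rot: [-0.699, 0.7, 0.104, -0.104]
force: [0.1, -0.5, -0.9]
width: 0.0075
[ 0.65992346 -0.02492377  0.26662004] 0.007466253464117026 [ 0.14332376 -0.54495861 -0.89152663] [-0.16635065 -0.04660288  0.00323601]
[[ 0.957 -0.    -0.29 ]
 [ 0.29  -0.001  0.957]
 [-0.    -1.    -0.001]]
```

View pics/w8.png

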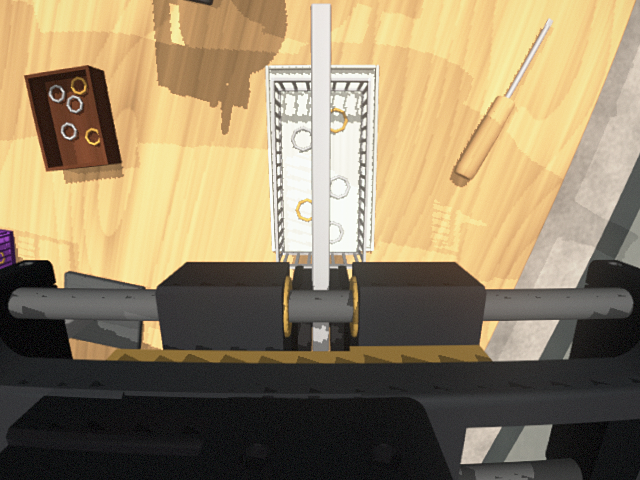

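View pics/s8.png

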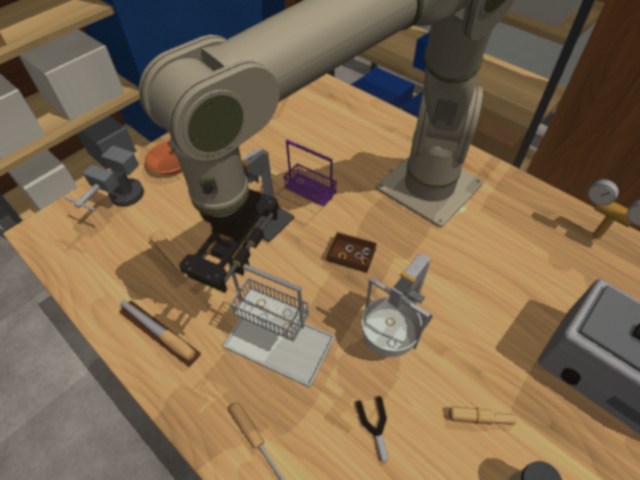

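```bash
python3 - <<'E'
from h import *
crop('w8',255,55,390,135,5,'c15')
E
```

View pics/c15.png

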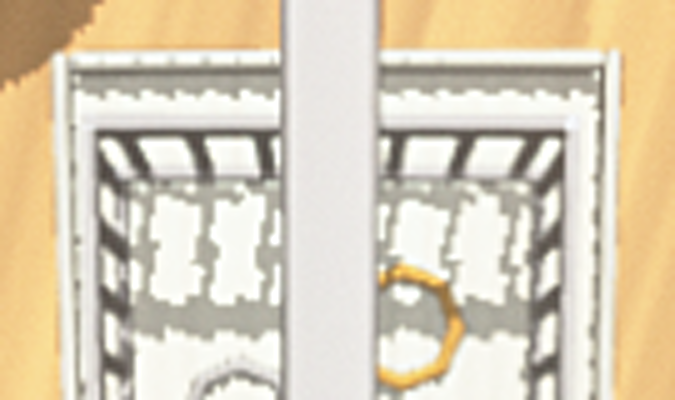

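```bash
python3 - <<'E'
from h import *
a=onz('w8',(265.6,65.4),.012);b=onz('w8',(378.8,65),.012);d=b-a
print(a,b,np.linalg.norm(d),np.degrees(np.arctan2(d[1],d[0])))
u=d/np.linalg.norm(d); yv=np.array([-u[1],u[0],0]); print('tray c',(a+b)/2-.11*yv)
r=onz('w8',(270,78),.177);t=onz('w8',(371,77.6),.177);d=t-r;print(r,t,np.linalg.norm(d),np.degrees(np.arctan2(d[1],d[0])))
u=d/np.linalg.norm(d); yv=np.array([-u[1],u[0],0]); print('basket c',(r+t)/2-.07*yv)
E
```

```text
[0.55288318 0.11243415 0.012     ] [0.67560446 0.15008604 0.012     ] 0.12836734924728535 17.056444286600776
tray c [0.64650832 0.02609831 0.012     ]
[0.59238202 0.07614446 0.177     ] [0.65892548 0.09656854 0.177     ] 0.06960729545957499 17.062738868669204
basket c [0.64619306 0.01943762 0.177     ]
```

```bash
python3 -m creep '[[[0,6,1],0],[[0,18,3],0],[[0,34,5],0],[[0,50,5],0],[[0,66,5],0],[[0,82,5],0],[[0,96,5],0],[[0,107,5],0],[[0,114,5],0],[[0,116,5],0],[[0,116,5],0],[[0,116,5],0]]';python3 - <<'E'
from h import *
s=state();grab('wrist','w9');grab('scene','s9'); print(s['position'],s['width'],s['force'],s['torque'])
crop('s9',200,220,360,380,5,'c16')
E
```

```text
time: 13.25
position: [0.6591, -0.0185, 0.1512]
tool_rot: [-0.699, 0.699, 0.105, -0.104]
force: [-0.8, 0.8, -0.9]
width: 0.0083
[ 0.65907571 -0.01847299  0.15122291] 0.008254700601926531 [-0.80231265  0.78269843 -0.87484652] [-0.1000674  -0.03449076  0.00479941]
```

View pics/c16.png

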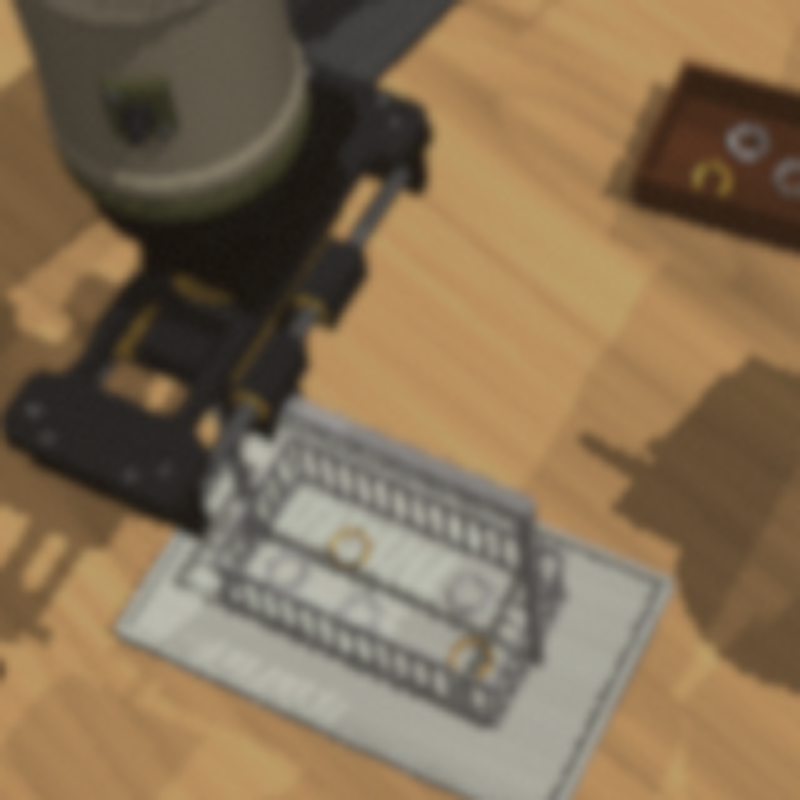

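View pics/w9.png

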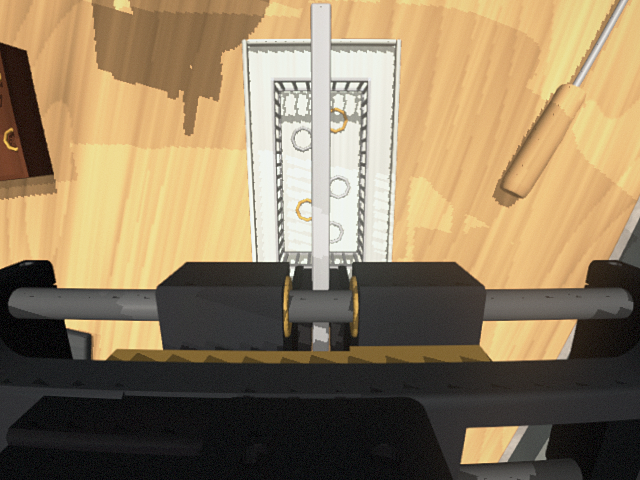

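```bash
python3 -m creep '[[[0,3,0],0],[[0,6,0],0],[[0,9,0],0],[[0,10,0],0],[[0,10,0],0],[[0,10,0],0]]'; python3 -m creep '[[[0,1,0],0],[[0,1,0],0]]'; python3 -m creep '[[[0,1,0],0],[[0,1,0],0]]';python3 -m creep '[[[0,1,0],0],[[0,1,0],0]]'
```

```text
time: 13.95
position: [0.6587, -0.0184, 0.1406]
tool_rot: [0.699, -0.699, -0.105, 0.105]
force: [0.5, -0.8, 1.0]
width: 0.0074
time: 14.15
position: [0.6591, -0.0184, 0.1406]
tool_rot: [0.699, -0.699, -0.105, 0.104]
force: [-1.9, 0.5, 6.9]
width: 0.0076
time: 14.35
position: [0.6596, -0.0184, 0.1406]
tool_rot: [0.699, -0.699, -0.106, 0.104]
force: [-3.6, 0.6, 13.0]
width: 0.0076
time: 14.55
position: [0.6601, -0.0185, 0.1407]
tool_rot: [0.699, -0.699, -0.106, 0.103]
force: [-5.0, 0.3, 19.7]
width: 0.0078
```

Contact is firm, with +z force of 7, 13 and then 20 N. I back off the excess before opening.

```bash
python3 -m creep '[[[0,-1,0],0],[[0,-2,0],0],[[0,-3,0],0],[[0,-3,0],0]]'; python3 - <<'E'
from h import *
s=state();grab('wrist','w10');grab('scene','s10'); print(s['position'],s['width'],s['force'],s['torque'])
crop('w10',230,0,420,290,3,'c17')
crop('s10',200,220,360,380,5,'c18')
E
```

```text
time: 14.95
position: [0.6587, -0.0184, 0.1406]
tool_rot: [0.699, -0.699, -0.105, 0.105]
force: [-0.5, 0.3, 2.5]
width: 0.0076
[ 0.65871951 -0.01838695  0.14057156] 0.007642294764332915 [-0.45146243  0.27157771  2.49666721] [-0.02304581  0.19024892  0.01294857]
```

View pics/c18.png

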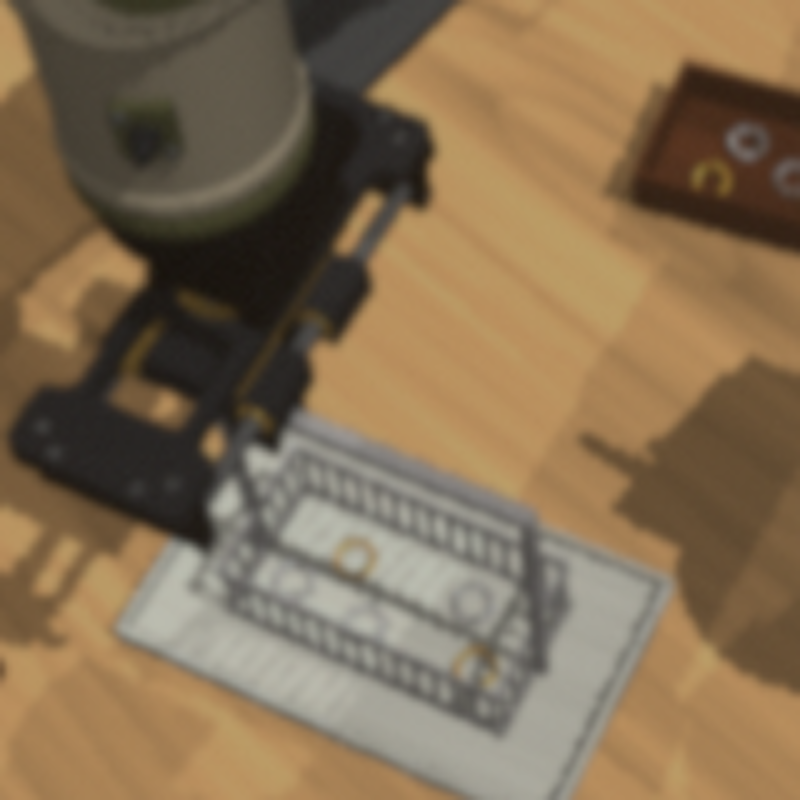

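```bash
python3 -c "
import cv2;im=cv2.imread('pics/c17.png');print(im.shape);cv2.imwrite('pics/c17b.png',im[:590])"
```

```text
(870, 570, 3)
```

View pics/w10.png

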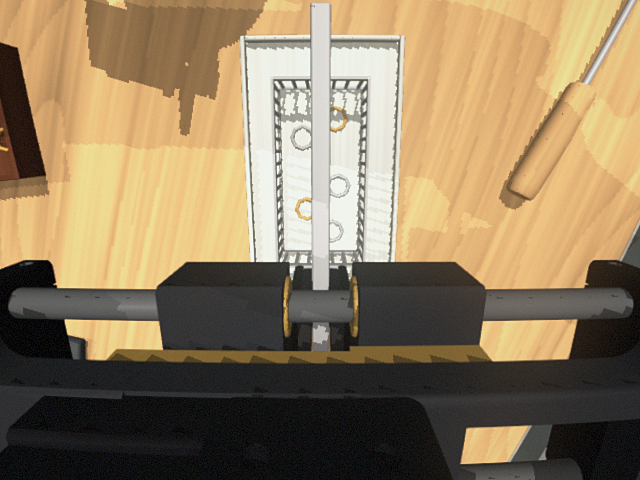

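The basket sits centred in the tray outline: the rim spans cols 274-368 inside tray cols 243-403. Force is only 2.5 N. Releasing.

```bash
python3 -m creep '[[[0,0,0],0],[[0,0,0],0],[[0,0,0],0],[[0,0,0],0],[[0,0,0],0],[[0,0,0],0],[[0,0,0],0],[[0,0,0],0]]' 50; python3 - <<'E'
from h import *
s=state();grab('wrist','w11'); print(s['position'],s['width'],s['force'],s['torque'])
E
```

```text
time: 15.85
position: [0.6587, -0.0184, 0.1405]
tool_rot: [0.699, -0.699, -0.105, 0.105]
force: [-0.3, -0.3, 0.2]
width: 0.0495
[ 0.65866675 -0.0184095   0.14052522] 0.04947830538214025 [-0.25950784 -0.34660217  0.24621055] [-0.06785955  0.07137376  0.05111697]
```

View pics/w11.png

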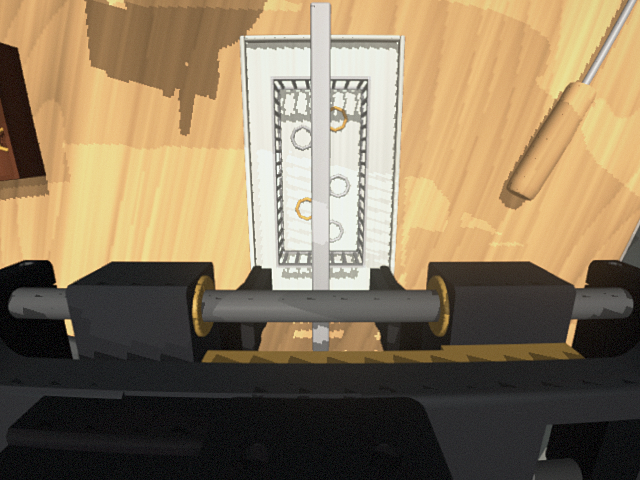

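The basket did not shift on release. Both fingers are clear of the bar, so I rise straight up and then back off to check.

```bash
python3 -m creep '[[[0,-10,0],0],[[0,-30,0],0],[[0,-60,0],0],[[0,-100,0],0],[[0,-150,0],0],[[0,-180,0],0],[[0,-180,-40],0],[[0,-180,-70],0],[[0,-180,-70],0],[[0,-180,-70],0],[[0,-180,-70],0]]'; python3 - <<'E'
from h import *
s=state();grab('wrist','w12');grab('scene','s12');grab('top','t12'); print(s['position'],s['width'],s['force'],s['time'])
crop('s12',210,240,350,390,4,'c19')
E
```

```text
time: 17.0
position: [0.6792, -0.0841, 0.3209]
tool_rot: [0.7, -0.699, -0.105, 0.105]
force: [0.4, 0.8, -0.2]
width: 0.0501
[ 0.67921721 -0.0841225   0.32086248] 0.05008874154882431 [ 0.41966655  0.76283745 -0.21893764] 17.0
```

View pics/w12.png

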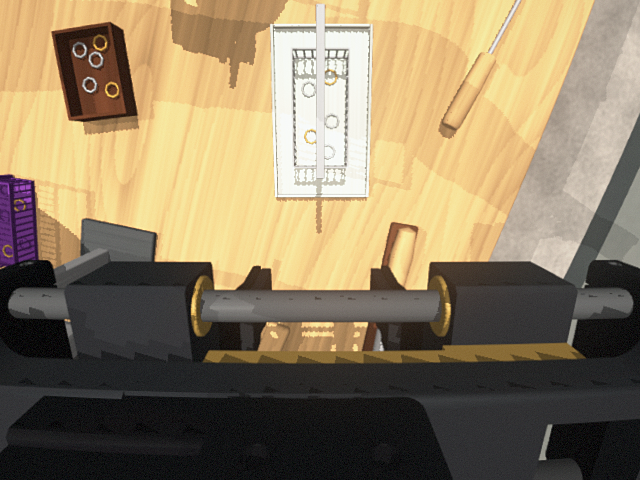

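View pics/c19.png

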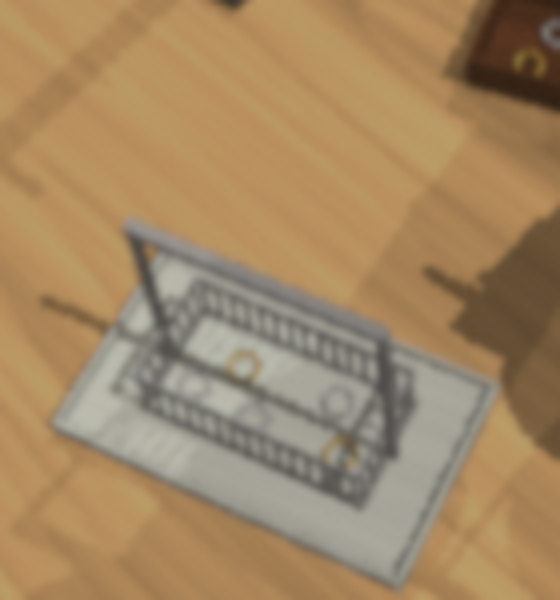

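```bash
python3 - <<'E'
from h import *
T=np.array([onz('w12',p,.012)[:2] for p in [(271,25),(370,25),(369,197),(277,197)]])
B=np.array([onz('w12',p,.049)[:2] for p in [(292,48),(350,48),(346,168),(295,168)]])
print(T.round(4).tolist(),T.mean(0)); print(B.round(4).tolist(),B.mean(0))
a=np.radians(17);d=B.mean(0)-T.mean(0);print('in tray',d@[np.cos(a),np.sin(a)],d@[-np.sin(a),np.cos(a)])
# bar verticality: bar ends at z .158
e=np.array([onz('w12',p,.158)[:2] for p in [(320.5,4),(320.5,177)]]);print('bar mid',e.mean(0),np.linalg.norm(e[0]-e[1]))
E
```

```text
[[0.5541, 0.1112], [0.6731, 0.1478], [0.7416, -0.059], [0.6199, -0.0963]] [0.64717114 0.02591798]
[[0.5927, 0.0837], [0.6575, 0.1037], [0.6958, -0.03], [0.6348, -0.0487]] [0.64520718 0.0271654 ]
in tray -0.0015134380657650219 0.0017671179566753714
bar mid [0.64444522 0.02801707] 0.1480650793106142
```

The basket is within about 2 mm of the tray's centre. The bar's middle is directly over the basket, so it is upright, and the robot is well clear. Handing in.

```bash
python3 -c "
from station import *
print(finish_job())"
```

```text
the job is handed in; nothing more can be done
None
```

The oblong basket is standing in the drying tray, let go of and upright. I handed the job in at about 17 s of the 48 s allowed, and it gave no verdict.

- **Keeper:** I pressed the tab down about 17 mm with shut fingertips. The pictures showed the keeper folded down to the shank with the basket still hanging. No force showed at either reading, so I relied on the pictures to confirm the snap.
- **Lift:** I gripped the bar about 48 mm from its middle on the -y side. I raised it 70 mm and moved it out 120 mm along +x. It stayed level and did not slip.
- **Placing:** I lowered the basket until the floor pushed back. The last test steps pressed it down with about 20 N, so I eased off to 2.5 N before opening the fingers. It did not move on release.
- **Last checks:** In the last wrist picture the basket's centre was about 2 mm from the tray's centre in both x and y. The bar's middle was within about 2 mm of straight above it. The gripper was well clear, at 0.32 m, with no force above noise.
- **What disagreed:** The floor was met about 2 mm higher than I had worked out. That is within the calibration error, and the pictures show the basket flat. I did not measure its height or tilt any more closely than that.

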